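# Close the parts box in a blade-repair workshop

## Task

Put the loose wooden knife handle into the open steel parts box, then set the lid on the box and press it down until both spring clips have snapped over its ends and it sits level and fully down on the rim all round. Leave the other things on the bench where they are.

Things in the scene. Friction and masses are not known exactly. Their poses are not given: they have to be found in the camera images.
- parts_box: Open-topped box of bare sheet steel, screwed to the bench: 160 mm long (its x axis), 106 mm wide (y), 50 mm high, walls and floor 3 mm. Origin: centre of its underside, z up. A sprung steel leaf clip, 44 mm wide in y, stands at the middle of each short end (x = +80 and -80 mm).
- box_mouth (a point): Centre of the box's mouth, in the plane of its rim, 50 mm above the box's origin; axes as the box.
- nose_a (a point): Nose of the '<'-shaped spring clip at the box's +x end: the bend that leans over the mouth, 9 mm above the rim. Above it the leaf flares outward, 10 mm beyond the box's end at 26 mm above the rim, and guides the lid in. The clip gives way outward by itself when that end of the lid is pressed down (about 10 N), then snaps over the lid's end edge.
- nose_b (a point): The same on the clip at the box's -x end.
- lid: Loose steel lid, 0.3 kg, right way up: plate 166 mm long (x), 112 wide (y), 6 thick, on a tapered lip 146 x 92 mm, 8 deep; on top a wooden grip bar, 76 long in x, 20 wide, 34 high. Origin: centre of the lip's underside; plate top at z = 14 mm, grip top at 48. Fits the box either way round. Laid loosely on the clips its origin is about 58 mm above the box's origin; fully down, 42 mm.
- lid_grip (a point): Point in the middle of the lid's grip bar, 36 mm above the lid's origin (22 mm above the plate top); axes as the lid; the bar is 20 mm wide in y here.
- knife_handle: Loose slab-sided wooden knife handle with a brass bolster at its +x end, 116 mm long (x), 26 mm wide (y; bolster 28 mm), 22 mm high, lying flat on the bench. Origin: centre of its underside.
- shears: Bystander: steel shears with black finger loops, about 200 mm long, lying flat. Origin at the pivot.
- whetstone: Bystander: two-layer sharpening stone 160 x 55 x 26 mm. Origin: centre of its underside.
- screwdriver: Bystander: screwdriver lying on the bench, about 200 mm long.
- hammer: Bystander: hammer lying on the bench.
- oil_bottle: Bystander: amber glass bottle, 56 mm across, 140 mm high, upright. Origin: centre of its underside.
- rivet_jar: Bystander: squat glass jar, 64 mm across, 75 mm high. Origin: centre of its underside.

How it is judged:
On the way, in this order (a step that is already met when the one before it is completed fails the run):
1. the knife handle lies inside the parts box (x of knife_handle in the frame of parts_box between -0.06 and 0.06 m and y of knife_handle in the frame of parts_box between -0.05 and 0.05 m and z of knife_handle in the frame of parts_box between -0.005 and 0.032 m), for 0.2 s.
2. the lid is pressed fully down and level under both clips (z of lid in the frame of parts_box between 0.039 and 0.0445 m and angle between lid's own z axis and vertical below 0.03 rad and horizontal distance between lid and parts_box below 0.008 m and angle between the x axis of lid and the x axis of parts_box, either way round below 0.1 rad), for 0.2 s.
At the end, for the whole second after the job is handed in: The knife handle lies inside the box. The lid is fully down: its origin is 39 to 44.5 mm above the box's origin (42 is home), tilted less than 0.03 rad, within 8 mm of the box's centre, its long axis within 0.1 rad of the box's. Both are at rest (all of step 1 and all of step 2 and linear speed of lid below 0.02 m/s and linear speed of knife_handle below 0.03 m/s); the robot touches nothing.
It fails at once if a bystander is pushed more than 50 mm from its place (distance of any of shears, whetstone, screwdriver, hammer, oil_bottle, rivet_jar from where it was at the start of the episode above 0.05 m).
It also fails if it takes over 67 s, if anything falls off the work surface, if the arm or the gripper's body presses on something with over 40 N, if the wrist force passes 120 N, or if a joint passes its speed limit or range.

## Robot

A 6-joint arm with a two-finger parallel gripper is mounted at the origin on the work surface. World frame = base frame: x ahead of the robot, y to its left, z up, the work surface at z = 0. Lengths are in m, angles in rad, forces in N, time in s.
With the tool pointing down it reaches from about 0.375 to 0.9 m from the base axis. Payload 3.1 kg.
Tool frame: the origin (TCP) lies midway between the tips of the shut fingers; the grasp point (between the pads) lies 19 mm behind it; z points along the fingers, y is the line along which they close (so a half turn about z gives the same grasp; the last joint's range is limited). The gripper opens to 87 mm and grips with 3 to 60 N. Pads are 19 mm wide; open, the fingers measure 117 mm over their backs; the gripper's body (75 mm by 190 mm) begins 51 mm behind the grasp point.
Start: joints at [1.103, 0.527, 1.433, -0, 1.181, -0.178], TCP at [0.178, 0.599, 0.198] pointing down, gripper open.
Joint ranges: [-3.08, 3.08], [-0.75, 2.2], [0.22, 2.44], [-1.43, 4.57], [0, 2.65], [-2.85, 2.85]. Speed limits (rad/s): [2.79, 2.79, 3.14, 3.14, 3.14, 3.14].

## Interface

Orientations are given as a unit quaternion [x, y, z, w].
In Python, from rig import robot gives the robot as it stands. The module is installed in compiled form; this text tells all that it offers.
- The arm moves only by the tool play_rows, never from a script. Its arguments are lists of equal length, an entry for each row: "gripper": the closure, from -1 (fully open) to 1 (shut); "delta_pos": the shift along the tool's x, y, z in cm, a list of three; "turn": the turn, a rotation vector about the tool's x, y, z in rad, a list of three. A call has 1 to 12 rows; each row is the pose to reach, as a shift and turn from the pose commanded when the call began, along the tool's axes at that moment; what a row does not reach only later rows make up. A row lasts 1/8 s, in which the tool goes at most 62.5 mm and 10.7 degrees, less where a joint would pass 70% of its speed; a pose out of reach is approached as far as the arm can. A call with a gripper value outside its range is refused whole. The fingers move at their own pace and stop on an object; "squeeze" is the grip in N (left out, the last holds). Time passes only in rows, so rows that repeat a pose let the fingers close. It gives the time, the measured TCP pose, the force, the opening and the grip force at its end, in the units of the state.
- robot.get_obs(): the state, without advancing time (a new reading comes with each control period).
- robot.camera(name): name is "scene" or "top" or "wrist"; returns a dict with "color" (384x512x3 uint8, red, green, blue), "vfov" (degrees; the focal length in pixels is half the picture's height over the tangent of half this angle, whatever the lens; pixels are square), "cx", "cy" (the principal point, pixels), "R" (3x3) and "t" (3): a world point X has camera coordinates R X + t. Camera axes: x right, y down, z forward; pixel columns grow to the right and rows downward; lengths in m; the calibration is good to about 2 mm. A picture is of the moment at which its call begins. There is no depth.
- robot.hand_in(): hands the job in; it is judged then, once.
The state is a dict: "time": time; "q": joint angles; "joint_velocities": joint speeds; "joint_torque": joint torques, N m; "position": TCP position; "tool_rot": TCP orientation; "ft_force": force on the tool from outside, world axes, zero at the start; "moment": the same for the moment, N m; "grip_width": finger opening in m; "grip_force": force on a finger pad.
Only numpy, scipy, OpenCV 4.12 (cv2) and the standard library are available. Lean on these libraries where they do the work, as an engineer would, in place of code of your own. Each camera call takes 0.05 s, during which the arm holds its last target. There are 200 camera calls.

## Working session

There is one attempt and no reset: what is moved stays moved. The work goes in short steps, Python scripts to look and compute and a tool call to move; the robot and the scene stay as the last step left them, time stands still between calls to the robot, and variables do not carry over. Pictures are saved under pics/ and viewed, at most 10 in all, crops included, and the job is handed in when it is done.

Besides the shell and the picture viewer there is one more tool, called after "Emit:" as name(argument=value, ...) on one line, values as JSON. play_rows: Moves the arm, as the interface text tells. Its arguments: {"type":"object","properties":{"gripper":{"type":"array","items":{"type":"number"}},"delta_pos":{"type":"array","items":{"type":"array","items":{"type":"number"}}},"turn":{"type":"array","items":{"type":"array","items":{"type":"number"}}},"squeeze":{"type":"number"}},"required":["gripper","delta_pos","turn"]}

```bash
mkdir -p pics; cat > h.py <<'E'
import numpy as np, cv2, pickle
from rig import robot
def snap(name,fn):
    c=robot.camera(name); cv2.imwrite(f'pics/{fn}.png',c['color'][:,:,::-1]); pickle.dump(c,open(f'pics/{fn}.pkl','wb')); return c
def load(fn): return pickle.load(open(f'pics/{fn}.pkl','rb'))
def f(c): return c['color'].shape[0]/2/np.tan(np.radians(c['vfov'])/2)
def px2w(c,u,v,z):
    R=np.array(c['R']);t=np.array(c['t']);d=R.T@np.array([(u-c['cx'])/f(c),(v-c['cy'])/f(c),1]);o=-R.T@t
    return o+d*(z-o[2])/d[2]
def w2px(c,X):
    p=np.array(c['R'])@np.array(X)+np.array(c['t']); return f(c)*p[0]/p[2]+c['cx'],f(c)*p[1]/p[2]+c['cy']
E
python3 - <<'E'
from h import *
for n in ['top','scene']:
    c=snap(n,n+'0'); print(n,c['vfov'],-np.array(c['R']).T@c['t'],[px2w(c,u,v,0).round(3) for u,v in((0,0),(511,0),(0,383),(511,383))])
o=robot.get_obs();print(o)
a=cv2.imread('pics/top0.png');cv2.imwrite('pics/top0b.png',cv2.resize(a,(800,600),interpolation=cv2.INTER_CUBIC))
E
```

```text
top 48.4037822071508 [0.3935666  0.01024878 1.00338984] [array([1.068, 0.681, 0.   ]), array([ 1.111, -0.652,  0.   ]), array([0.141, 0.557, 0.   ]), array([ 0.163, -0.569,  0.   ])]
scene 54.582442366315476 [ 1.07894632 -0.31896007  0.53740815] [array([-1.911, -0.327,  0.   ]), array([-0.268,  2.41 ,  0.   ]), array([ 0.692, -0.498,  0.   ]), array([1.068, 0.113, 0.   ])]
{'time': 0.1, 'q': array([ 1.10347369e+00,  5.28357290e-01,  1.43381238e+00,  4.72648654e-06,
        1.18139999e+00, -1.78520511e-01]), 'joint_velocities': array([ 0.00062184, -0.00221836, -0.00343574,  0.00139002, -0.00123623,
        0.00042785]), 'joint_torque': array([-3.39547350e-04, -4.40991855e+01, -1.77150536e+01,  6.34158100e-02,
        5.34578261e-02, -5.68169196e-05]), 'position': array([0.17765194, 0.59846071, 0.19666716]), 'tool_rot': array([ 1.43900571e-01,  9.89591658e-01, -9.36717261e-04, -3.15762912e-04]), 'ft_force': array([ 1.35219298, -0.70969733,  0.51723446]), 'moment': array([-0.02986674,  0.02140422, -0.02300041]), 'grip_force': 0.0, 'grip_width': 0.08711137111033236}
```

View pics/top0b.png

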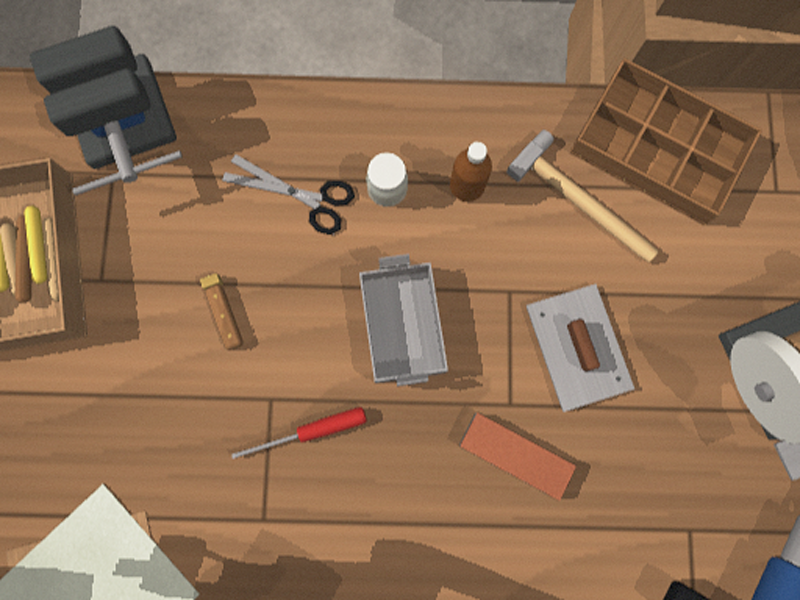

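View pics/scene0.png

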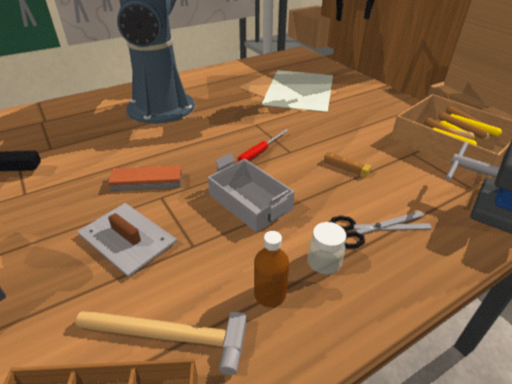

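```bash
cat >> h.py <<'E'
from scipy.optimize import least_squares
def rect(p,L,W,z):
    x,y,a=p; e=np.array([np.cos(a),np.sin(a)]);n=np.array([-e[1],e[0]])
    return [np.r_[np.array([x,y])+sx*L/2*e+sy*W/2*n,z] for sx,sy in((1,1),(1,-1),(-1,-1),(-1,1))]
def fit(c,px,L,W,z,a0=0):
    w=np.array([px2w(c,u,v,z)[:2] for u,v in px]);x0=[*w.mean(0),a0]
    r=least_squares(lambda p:(np.array([q[:2] for q in rect(p,L,W,z)])-w).ravel(),x0)
    return r.x,np.abs(r.fun).max()
E
python3 - <<'E'
from h import *
c=load('top0'); s=512/800
S=lambda l:[(u*s,v*s) for u,v in l]
B=fit(c,S([(360,272),(431,264),(447,371),(375,381)]),.16,.106,.05)
Ld=fit(c,S([(527,303),(597,285),(635,386),(564,411)]),.166,.112,.014)
H=fit(c,S([(200,279),(218,274),(242,346),(229,349)]),.116,.027,.022)
print(B,Ld,H)
im=c['color'][:,:,::-1].copy();K=4
def crop(p,z,quads,w=66):
    u,v=map(int,w2px(c,[p[0],p[1],z])); x0,y0=u-w//2,v-45
    k=cv2.resize(im[y0:y0+90,x0:x0+w],None,fx=K,fy=K,interpolation=cv2.INTER_CUBIC)
    for q in quads:
        pts=np.array([((a-x0+.5)*K,(b-y0+.5)*K) for a,b in (w2px(c,X) for X in q)])
        cv2.polylines(k,[np.round(pts).astype(int)],True,(0,255,0),1)
    return k
out=np.hstack([crop(B[0],.05,[rect(B[0],.16,.106,.05)]),crop(Ld[0],.014,[rect(Ld[0],.166,.112,.014),rect(Ld[0],.076,.02,.048)],80),crop(H[0],.022,[rect(H[0],.116,.026,.022)],50)])
cv2.imwrite('pics/ov.png',out);print(out.shape)
E
```

```text
(array([0.53960036, 0.00165594, 0.15993567]), np.float64(0.0015313827154673776)) (array([ 0.51496865, -0.26450028,  0.32057135]), np.float64(0.003418675235711599)) (array([0.55156924, 0.27058637, 0.41197224]), np.float64(0.003253990086896086))
(360, 784, 3)
```

View pics/ov.png

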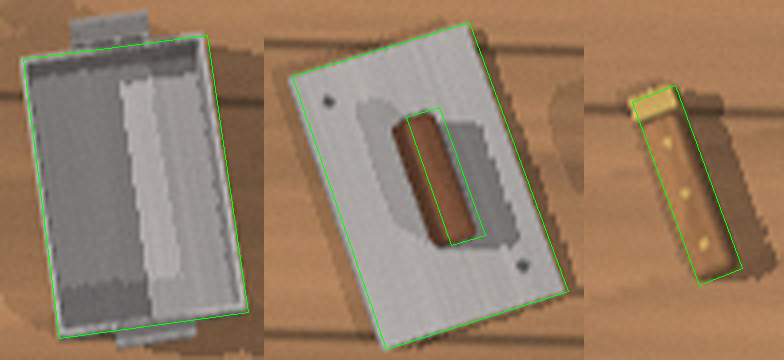

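```bash
cat >> h.py <<'E'
from scipy.spatial.transform import Rotation as Ro
def go(pos,psi,o=None):
    "delta (cm) and turn to TCP pos with closing axis at world angle psi, tool down"
    o=o or robot.get_obs(); R0=Ro.from_quat(o['tool_rot']); best=None
    for p in (psi,psi+np.pi):
        y=np.array([np.cos(p),np.sin(p),0]);z=np.array([0,0,-1.]);T=np.column_stack([np.cross(y,z),y,z])
        r=(R0.inv()*Ro.from_matrix(T)).as_rotvec()
        if best is None or np.linalg.norm(r)<np.linalg.norm(best): best=r
    print('d',(R0.inv().apply(np.array(pos)-o['position'])*100).round(2),'turn',best.round(3),'q6',o['q'][5].round(2))
E
python3 -c "
from h import *
go([.551,.272,.12],.412+np.pi/2)"
```

```text
d [-45.09 -20.65   7.69] turn [-0.002 -0.001 -0.701] q6 -0.18
```

Emit:
play_rows(gripper=[-1,-1,-1,-1,-1,-1,-1,-1,-1,-1,-1,-1], delta_pos=[[-5,-2.3,0.8],[-10,-4.6,1.7],[-15,-6.9,2.5],[-20,-9.2,3.4],[-25,-11.5,4.2],[-30,-13.8,5.1],[-35,-16.1,6],[-40,-18.4,6.8],[-45.1,-20.6,7.7],[-45.1,-20.6,7.7],[-45.1,-20.6,7.7],[-45.1,-20.6,7.7]], turn=[[0,0,-0.08],[0,0,-0.16],[0,0,-0.24],[0,0,-0.32],[0,0,-0.4],[0,0,-0.48],[0,0,-0.56],[0,0,-0.64],[0,0,-0.7],[0,0,-0.7],[0,0,-0.7],[0,0,-0.7]], squeeze=25)

```text
time: 1.6
position: [0.5502, 0.2742, 0.1206]
tool_rot: [-0.205, 0.979, 0.0, -0.001]
ft_force: [-0.6, -0.2, 0.3]
grip_width: 0.0872
grip_force: 0.0
```

```bash
python3 - <<'E'
from h import *
c=snap('wrist','w1'); H=[.5516,.2706,.412]
o=robot.get_obs(); print(o['position'],o['q'])
im=c['color'][:,:,::-1].copy()
for q in [rect(H,.116,.026,.022)]:
    cv2.polylines(im,[np.array([w2px(c,X) for X in q]).astype(int)],True,(0,255,0),1)
cv2.imwrite('pics/w1o.png',im)
go([.551,.272,.004],.412+np.pi/2)
E
```

```text
[0.55029613 0.27430647 0.12069678] [ 2.80819470e-01  6.06677391e-01  1.52919650e+00  1.81696118e-04
  1.00629704e+00 -1.70314368e+00]
d [ 0.02 -0.24 11.67] turn [ 0.    -0.001  0.001] q6 -1.7
```

View pics/w1o.png

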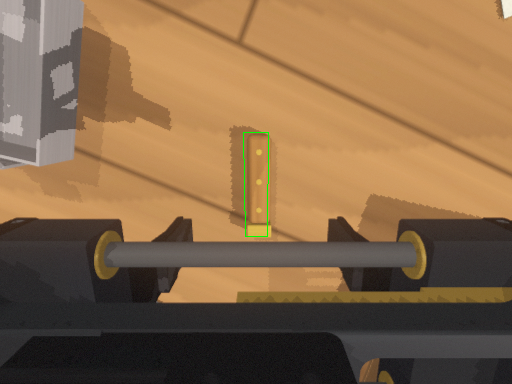

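Emit:
play_rows(gripper=[-1,-1,-1,-1,-0.5,0.2,1,1,1,1,1,1], delta_pos=[[0,-0.2,4],[0,-0.2,8],[0,-0.2,11.2],[0,-0.2,11.7],[0,-0.2,11.7],[0,-0.2,11.7],[0,-0.2,11.7],[0,-0.2,11.7],[0,-0.2,11.7],[0,-0.2,8],[0,-0.2,3],[0,-0.2,0]], turn=[[0,0,0],[0,0,0],[0,0,0],[0,0,0],[0,0,0],[0,0,0],[0,0,0],[0,0,0],[0,0,0],[0,0,0],[0,0,0],[0,0,0]])

```text
time: 3.15
position: [0.5534, 0.2716, 0.123]
tool_rot: [-0.204, 0.979, 0.0, 0.002]
ft_force: [0.6, 0.0, -0.6]
grip_width: 0.0153
grip_force: 0.0
```

```bash
python3 - <<'E'
from h import *
o=robot.get_obs(); print(o['position'],o['grip_width'],o['grip_force'])
go([.54,.002,.12],.16+np.pi/2); go([.54,.002,.03],.16+np.pi/2)
E
```

```text
[0.55341464 0.27159466 0.12298438] 0.015280804035963831 0.0
d [ 12.01 -24.18   0.27] turn [-0.     0.003  0.251] q6 -1.71
d [ 12.03 -24.17   9.27] turn [-0.     0.003  0.251] q6 -1.71
```

Emit:
play_rows(gripper=[-1,-1,-1,-1,-1,-1,-1,-1,-1,-1], delta_pos=[[0,0,0],[0,0,0],[0,0,0],[0,0,0],[0,0,0],[0,0,4],[0,0,8],[0,0,11.5],[0,0,11.9],[0,0,11.9]], turn=[[0,0,0],[0,0,0],[0,0,0],[0,0,0],[0,0,0],[0,0,0],[0,0,0],[0,0,0],[0,0,0],[0,0,0]])

```text
time: 4.4
position: [0.5529, 0.2715, 0.0019]
tool_rot: [-0.204, 0.979, 0.0, 0.0]
ft_force: [0.2, -0.1, -0.2]
grip_width: 0.0871
grip_force: 0.0
```

Emit:
play_rows(gripper=[1,1,1,1,1,1,1,1,1,1], delta_pos=[[0,0,0],[0,0,0],[0,0,0],[0,0,0],[0,0,0],[0,0,0],[0,0,0],[0,0,0],[0,0,0],[0,0,0]], turn=[[0,0,0],[0,0,0],[0,0,0],[0,0,0],[0,0,0],[0,0,0],[0,0,0],[0,0,0],[0,0,0],[0,0,0]])

```text
time: 5.65
position: [0.5524, 0.2714, 0.0015]
tool_rot: [-0.204, 0.979, 0.0, 0.0]
ft_force: [-0.1, 0.3, -0.4]
grip_width: 0.0017
grip_force: 0.0
```

Emit:
play_rows(gripper=[-1,-1,-1,-1,-1,-1,-1,-1], delta_pos=[[0,0,-5],[0,0,-10],[0,0,-12],[0,0,-12],[0,0,-12],[0,0,-12],[0,0,-12],[0,0,-12]], turn=[[0,0,0],[0,0,0],[0,0,0],[0,0,0],[0,0,0],[0,0,0],[0,0,0],[0,0,0]])

```text
time: 6.65
position: [0.5521, 0.2713, 0.1208]
tool_rot: [-0.204, 0.979, -0.0, -0.001]
ft_force: [-0.1, 0.5, 0.0]
grip_width: 0.0737
grip_force: 0.0
```

```bash
python3 - <<'E'
from h import *
c=snap('wrist','w2');d=snap('top','t2');o=robot.get_obs();print(o['position'])
im=c['color'][:,:,::-1].copy()
cv2.circle(im,tuple(int(a) for a in w2px(c,[*o['position'][:2],.022])),3,(0,0,255),1)
a=cv2.resize(d['color'][100:260,80:280,::-1],None,fx=2,fy=2); b=cv2.resize(im,(400,300))
cv2.imwrite('pics/c2.png',np.hstack([a[:300],b]))
print(w2px(c,[*o['position'][:2],.022]))
E
```

```text
[0.55233232 0.27131647 0.12123986]
(np.float64(259.8922188802195), np.float64(187.4502175292481))
```

View pics/c2.png

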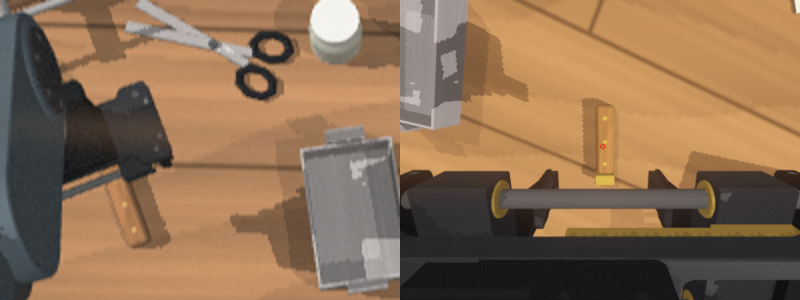

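Emit:
play_rows(gripper=[-1,-1,-1,-1,-1,-1], delta_pos=[[0,0,5],[0,0,10],[0,0,11.6],[0,0,11.6],[0,0,11.6],[0,0,11.6]], turn=[[0,0,0],[0,0,0],[0,0,0],[0,0,0],[0,0,0],[0,0,0]])

```text
time: 7.5
position: [0.5539, 0.2719, 0.0075]
tool_rot: [-0.204, 0.979, 0.0, 0.002]
ft_force: [-0.4, 0.7, -0.3]
grip_width: 0.0872
grip_force: 0.0
```

```bash
python3 - <<'E'
from h import *
o=robot.get_obs();p=o['position'];y=Ro.from_quat(o['tool_rot']).as_matrix()[:,1];print(p)
L=[]
for n,(u0,v0) in dict(scene=(270,60),wrist=(0,0),top=(80,120)).items():
    c=snap(n,n+'3'); im=c['color'][:,:,::-1].copy()
    for X,col in ((p,(0,0,255)),(p+y*.0435,(0,255,0)),(p-y*.0435,(255,0,0))):
        a=w2px(c,X); print(n,np.round(a)); cv2.circle(im,tuple(int(round(b)) for b in a),2,col,1)
    L.append(cv2.resize(im,(400,300)) if n=='wrist' else cv2.resize(im[v0:v0+150,u0:u0+200],None,fx=2,fy=2,interpolation=cv2.INTER_CUBIC))
cv2.imwrite('pics/c3.png',np.vstack([np.hstack(L[:2]),np.hstack([L[2],L[2]*0])]))
E
```

```text
[0.55391019 0.27185065 0.00750386]
scene [346. 165.]
scene [353. 157.]
scene [338. 174.]
wrist [260. 221.]
wrist [320. 220.]
wrist [201. 221.]
top [143. 199.]
top [126. 206.]
top [161. 193.]
```

View pics/c3.png

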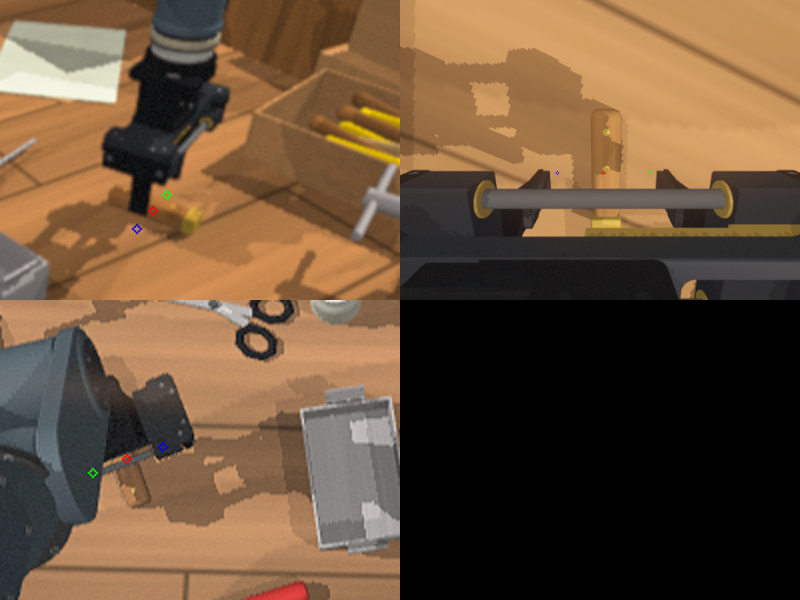

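Emit:
play_rows(gripper=[-1,-1,-1,-1,-1], delta_pos=[[0,0,0.4],[0,0,0.8],[0,0,1.2],[0,0,1.5],[0,0,1.5]], turn=[[0,0,0],[0,0,0],[0,0,0],[0,0,0],[0,0,0]])

```text
time: 8.28
position: [0.5521, 0.2713, -0.0099]
tool_rot: [-0.204, 0.979, -0.0, -0.0]
ft_force: [1.0, 0.0, -0.2]
grip_width: 0.0869
grip_force: 0.0
```

```bash
python3 - <<'E'
from h import *
o=robot.get_obs();print(o['position'],o['ft_force'],o['q'])
c=snap('scene','s4');cv2.imwrite('pics/s4c.png',cv2.resize(c['color'][110:210,280:420,::-1],None,fx=4,fy=4,interpolation=cv2.INTER_CUBIC))
E
```

```text
[ 0.55209227  0.27126588 -0.00993812] [ 1.04685474  0.01202585 -0.18019322] [ 2.75259216e-01  7.98369764e-01  1.59131593e+00 -1.18404914e-05
  7.52832854e-01 -1.70674531e+00]
```

View pics/s4c.png

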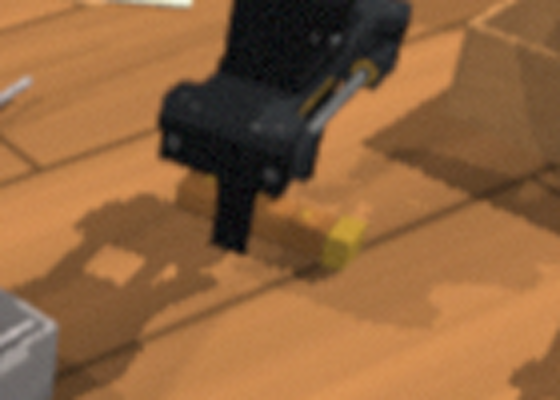

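```bash
python3 - <<'E'
from h import *
o=robot.get_obs();p=o['position'];y=Ro.from_quat(o['tool_rot']).as_matrix()[:,1]
c=load('s4')
for dz in (0,.01,.02,.03): print(dz,np.round(w2px(c,p-y*.051+[0,0,dz]),1))
E
```

```text
0 [335.2 180.6]
0.01 [335.8 177.3]
0.02 [336.4 173.9]
0.03 [337.  170.5]
```

Emit:
play_rows(gripper=[-1,-1,-1], delta_pos=[[0,0,0.3],[0,0,0.4],[0,0,0.4]], turn=[[0,0,0],[0,0,0],[0,0,0]])

```text
time: 8.7
position: [0.5523, 0.2713, -0.0136]
tool_rot: [-0.204, 0.979, -0.0, -0.0]
ft_force: [0.3, -0.5, -0.8]
grip_width: 0.0872
grip_force: 0.0
```

Emit:
play_rows(gripper=[-1,-1,1,1,1,1,1,1,1,1,1,1], delta_pos=[[0,0,0.3],[0,0,0.5],[0,0,0.5],[0,0,0.5],[0,0,0.5],[0,0,0.5],[0,0,0.5],[0,0,0.5],[0,0,0.5],[0,0,0.5],[0,0,0.5],[0,0,0.5]], turn=[[0,0,0],[0,0,0],[0,0,0],[0,0,0],[0,0,0],[0,0,0],[0,0,0],[0,0,0],[0,0,0],[0,0,0],[0,0,0],[0,0,0]])

```text
time: 10.2
position: [0.5524, 0.2714, -0.0184]
tool_rot: [-0.204, 0.979, 0.0, -0.0]
ft_force: [-0.7, 1.1, 1.1]
grip_width: 0.026
grip_force: 25.0
```

```bash
python3 - <<'E'
from h import *
go([.54,.002,.12],.16+np.pi/2)
E
```

```text
d [ 11.9  -24.2  -13.85] turn [ 0.    -0.     0.251] q6 -1.71
```

Emit:
play_rows(gripper=[1,1,1,1,1,1,1,1,1,1,1,1], delta_pos=[[0,0,-4],[0,0,-9],[0,0,-13.8],[2,-4,-13.8],[4,-8,-13.8],[6,-12,-13.8],[8,-16,-13.8],[10,-20,-13.8],[11.9,-24.2,-13.8],[11.9,-24.2,-13.8],[11.9,-24.2,-13.8],[11.9,-24.2,-13.8]], turn=[[0,0,0],[0,0,0],[0,0,0],[0,0,0.05],[0,0,0.1],[0,0,0.15],[0,0,0.2],[0,0,0.25],[0,0,0.25],[0,0,0.25],[0,0,0.25],[0,0,0.25]])

```text
time: 11.7
position: [0.5398, 0.0031, 0.1195]
tool_rot: [-0.081, 0.997, 0.0, -0.0]
ft_force: [-0.4, 0.5, -0.4]
grip_width: 0.0259
grip_force: 25.0
```

```bash
python3 - <<'E'
from h import *
o=robot.get_obs();print(o['position'],o['grip_width'],o['grip_force'])
B=[.5396,.0017,.16]
w=snap('wrist','w5');s=snap('scene','s5');ims=[]
for c in(w,s):
    im=c['color'][:,:,::-1].copy()
    for q in (rect(B,.16,.106,.05),):
        cv2.polylines(im,[np.array([w2px(c,X) for X in q]).round().astype(int)],True,(0,255,0),1)
    ims.append(im)
cv2.imwrite('pics/c5.png',np.hstack([cv2.resize(ims[0],(400,300)),cv2.resize(ims[1][80:260,150:390],(400,300))]))
go([.54,.002,-.002],.16+np.pi/2)
E
```

```text
[0.539795   0.00313525 0.11945543] 0.025920059015930724 24.999859035015106
d [ 1.000e-02 -1.200e-01  1.215e+01] turn [ 0.    -0.     0.003] q6 -1.94
```

View pics/c5.png

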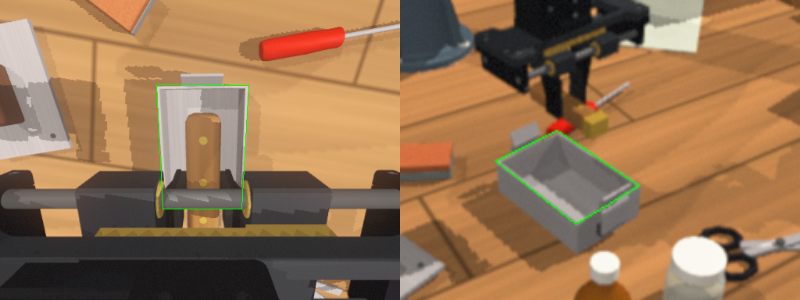

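Emit:
play_rows(gripper=[1,1,1,1,1,0.1,0.1,0.1,0.1,0.1,0.1], delta_pos=[[0,-0.1,4],[0,-0.1,8],[0,-0.1,11],[0,-0.1,12.1],[0,-0.1,12.1],[0,-0.1,12.1],[0,-0.1,12.1],[0,-0.1,12.1],[0,-0.1,12.1],[0,-0.1,6],[0,-0.1,0]], turn=[[0,0,0],[0,0,0],[0,0,0],[0,0,0],[0,0,0],[0,0,0],[0,0,0],[0,0,0],[0,0,0],[0,0,0],[0,0,0]])

```text
time: 13.18
position: [0.5394, 0.001, 0.1197]
tool_rot: [-0.08, 0.997, 0.0, -0.002]
ft_force: [1.2, 0.4, -0.1]
grip_width: 0.0393
grip_force: 0.0
```

```bash
python3 - <<'E'
from h import *
o=robot.get_obs();print(o['position'],o['grip_width'])
snap('wrist','w6')
go([.515,-.2645,.14],.3206+np.pi/2)
E
```

```text
[0.53943844 0.00102918 0.11972674] 0.03931879241711028
d [  7.19 -25.66  -1.18] turn [-0.005  0.011 -0.159] q6 -1.94
```

Emit:
play_rows(gripper=[-1,-1,-1,-1,-1,-1,-1,-1,-1], delta_pos=[[1,-4,-1.2],[2.2,-8,-1.2],[3.4,-12,-1.2],[4.6,-16,-1.2],[5.8,-20,-1.2],[7.2,-25.7,-1.2],[7.2,-25.7,-1.2],[7.2,-25.7,-1.2],[7.2,-25.7,-1.2]], turn=[[0,0,-0.05],[0,0,-0.1],[0,0,-0.16],[0,0,-0.16],[0,0,-0.16],[0,0,-0.16],[0,0,-0.16],[0,0,-0.16],[0,0,-0.16]])

```text
time: 14.35
position: [0.5101, -0.2627, 0.1313]
tool_rot: [-0.161, 0.987, 0.001, -0.0]
ft_force: [0.2, 0.3, 0.7]
grip_width: 0.087
grip_force: 0.0
```

```bash
python3 - <<'E'
from h import *
o=robot.get_obs();print(o['position'],o['q'])
Ld=[.515,-.2645,.3206]
c=snap('wrist','w7');im=c['color'][:,:,::-1].copy()
for q in (rect(Ld,.166,.112,.014),rect(Ld,.076,.02,.048)):
    cv2.polylines(im,[np.array([w2px(c,X) for X in q]).round().astype(int)],True,(0,255,0),1)
w6=load('w6')['color'][:,:,::-1]
cv2.imwrite('pics/c7.png',np.hstack([im[:250],cv2.resize(w6[80:280,170:340],(212,250))]))
go([.515,-.2645,-.005],.3206+np.pi/2)
E
```

```text
[ 0.51009441 -0.26265153  0.13133707] [-6.70338245e-01  5.44425663e-01  1.62656319e+00  2.92792619e-04
  9.71965873e-01 -2.56381745e+00]
d [-0.4  -0.34 13.64] turn [ 0.001 -0.     0.002] q6 -2.56
```

View pics/c7.png

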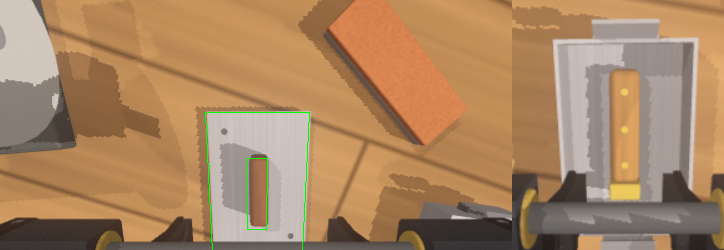

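Emit:
play_rows(gripper=[-1,-1,-1,-1,-1,-1], delta_pos=[[-0.4,-0.3,4],[-0.4,-0.3,8],[-0.4,-0.3,11],[-0.4,-0.3,12.5],[-0.4,-0.3,13.2],[-0.4,-0.3,13.2]], turn=[[0,0,0],[0,0,0],[0,0,0],[0,0,0],[0,0,0],[0,0,0]])

```text
time: 15.15
position: [0.5156, -0.2658, -0.0001]
tool_rot: [-0.16, 0.987, -0.0, 0.0]
ft_force: [0.6, -0.5, 0.3]
grip_width: 0.0872
grip_force: 0.0
```

Emit:
play_rows(gripper=[1,1,1,1,1,1,1,1,1,1], delta_pos=[[0,0,0],[0,0,0],[0,0,0],[0,0,0],[0,0,0],[0,0,0],[0,0,0],[0,0,0],[0,0,0],[0,0,0]], turn=[[0,0,0],[0,0,0],[0,0,0],[0,0,0],[0,0,0],[0,0,0],[0,0,0],[0,0,0],[0,0,0],[0,0,0]], squeeze=60)

```text
time: 16.4
position: [0.5147, -0.2653, -0.0005]
tool_rot: [-0.16, 0.987, 0.001, -0.0]
ft_force: [-1.6, 2.4, 2.1]
grip_width: 0.0198
grip_force: 60.0
```

```bash
python3 - <<'E'
from h import *
o=robot.get_obs();print(o['position'],o['grip_width'])
go([.5396,.0017,.14],.16+np.pi/2)
E
```

```text
[ 0.51467941 -0.26529143 -0.00054229] 0.019753508617303465
d [-10.79  24.56 -14.03] turn [ 0.001 -0.001  0.161] q6 -2.56
```

Emit:
play_rows(gripper=[1,1,1,1,1,1,1,1,1,1,1,1], delta_pos=[[0,0,-3],[0,0,-7],[0,0,-11],[0,0,-14],[-2,5,-14],[-4,10,-14],[-6.5,15,-14],[-8.5,20,-14],[-10.8,24.6,-14],[-10.8,24.6,-14],[-10.8,24.6,-14],[-10.8,24.6,-14]], turn=[[0,0,0],[0,0,0],[0,0,0],[0,0,0],[0,0,0.04],[0,0,0.08],[0,0,0.12],[0,0,0.16],[0,0,0.16],[0,0,0.16],[0,0,0.16],[0,0,0.16]])

```text
time: 17.9
position: [0.5402, 0.0002, 0.1394]
tool_rot: [-0.08, 0.997, -0.0, 0.0]
ft_force: [0.2, 0.3, -2.4]
grip_width: 0.0194
grip_force: 60.0
```

```bash
python3 - <<'E'
from h import *
o=robot.get_obs();p=o['position'];print(p,o['grip_width'],o['ft_force'],o['moment'])
B=[.5396,.0017,.16];Lp=[p[0],p[1],.16]
L=[]
for n in('wrist','scene'):
    c=snap(n,n+'8');im=c['color'][:,:,::-1].copy()
    for q,k in ((rect(B,.16,.106,.05),(0,255,0)),(rect(Lp,.166,.112,p[2]+.0145),(0,0,255))):
        cv2.polylines(im,[np.array([w2px(c,X) for X in q]).round().astype(int)],True,k,1)
    L.append(im)
cv2.imwrite('pics/c8.png',np.hstack([cv2.resize(L[0],(400,300)),cv2.resize(L[1][80:260,150:390],(400,300))]))
go([.5396,.0017,.065],.16+np.pi/2)
E
```

```text
[5.40171376e-01 2.14031305e-04 1.39394518e-01] 0.019358953087814112 [ 0.16753434  0.31601055 -2.3921491 ] [0.01674419 0.0203747  0.04170995]
d [0.03 0.15 7.45] turn [-0.     0.    -0.001] q6 -1.94
```

View pics/c8.png

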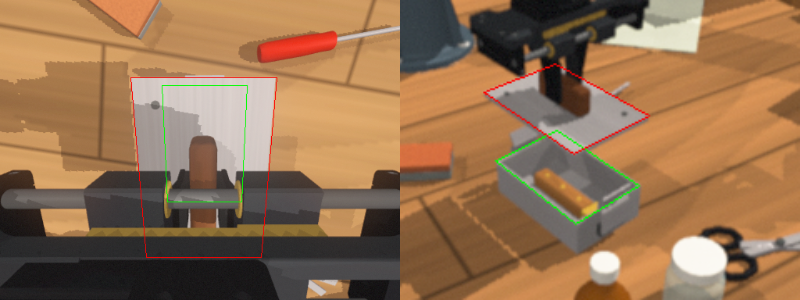

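Emit:
play_rows(gripper=[1,1,1,1,1,1], delta_pos=[[0,0.1,2.5],[0,0.1,5],[0,0.1,6.5],[0,0.1,7.2],[0,0.1,7.5],[0,0.1,7.5]], turn=[[0,0,0],[0,0,0],[0,0,0],[0,0,0],[0,0,0],[0,0,0]])

```text
time: 18.75
position: [0.5402, 0.0025, 0.0649]
tool_rot: [-0.08, 0.997, -0.0, 0.0]
ft_force: [-0.2, 0.6, -2.9]
grip_width: 0.0199
grip_force: 60.0
```

Emit:
play_rows(gripper=[1,1,1,1], delta_pos=[[0,0,0.3],[0,0,0.6],[0,0,0.9],[0,0,0.9]], turn=[[0,0,0],[0,0,0],[0,0,0],[0,0,0]])

```text
time: 19.25
position: [0.5407, 0.0025, 0.0562]
tool_rot: [-0.081, 0.997, -0.0, 0.001]
ft_force: [0.5, 0.1, 3.0]
grip_width: 0.0198
grip_force: 60.0
```

Contact is just starting on the clips, at the expected height. Pressing on.

Emit:
play_rows(gripper=[1,1,1,1,1], delta_pos=[[0,0,0.3],[0,0,0.6],[0,0,0.9],[0,0,1.1],[0,0,1.1]], turn=[[0,0,0],[0,0,0],[0,0,0],[0,0,0],[0,0,0]])

```text
time: 19.88
position: [0.5391, 0.0025, 0.0452]
tool_rot: [-0.081, 0.997, -0.0, -0.0]
ft_force: [-1.8, -1.8, 3.6]
grip_width: 0.0196
grip_force: 60.0
```

Emit:
play_rows(gripper=[1,1,1,1], delta_pos=[[0,0,0.2],[0,0,0.4],[0,0,0.5],[0,0,0.5]], turn=[[0,0,0],[0,0,0],[0,0,0],[0,0,0]])

```text
time: 20.38
position: [0.5408, 0.0027, 0.0412]
tool_rot: [-0.081, 0.997, -0.0, 0.001]
ft_force: [0.3, 1.3, 13.3]
grip_width: 0.0198
grip_force: 60.0
```

Emit:
play_rows(gripper=[1,1,1,1], delta_pos=[[0,0,0.2],[0,0,0.4],[0,0,0.5],[0,0,0.5]], turn=[[0,0,0],[0,0,0],[0,0,0],[0,0,0]])

```text
time: 20.88
position: [0.541, 0.0027, 0.041]
tool_rot: [-0.081, 0.997, -0.001, 0.002]
ft_force: [-8.3, 0.9, 48.8]
grip_width: 0.0197
grip_force: 60.0
```

Emit:
play_rows(gripper=[1,1,-1,-1,-1,-1,-1,-1,-1,-1,-1,-1], delta_pos=[[0,0,-0.3],[0,0,-0.4],[0,0,-0.4],[0,0,-0.4],[0,0,-0.4],[0,0,-0.4],[0,0,-0.4],[0,0,-0.4],[0,0,-0.4],[0,0,-4],[0,0,-8],[0,0,-12]], turn=[[0,0,0],[0,0,0],[0,0,0],[0,0,0],[0,0,0],[0,0,0],[0,0,0],[0,0,0],[0,0,0],[0,0,0],[0,0,0],[0,0,0]])

```text
time: 22.38
position: [0.5395, 0.0027, 0.1556]
tool_rot: [-0.08, 0.997, 0.0, -0.0]
ft_force: [1.5, -0.5, -0.3]
grip_width: 0.0869
grip_force: 0.0
```

```bash
python3 - <<'E'
from h import *
o=robot.get_obs();print(o['position'],o['grip_width'],o['ft_force'])
# score: gradient contrast across the lid plate outline (sides) vs height, in the scene view
c=snap('scene','s9');g=cv2.GaussianBlur(cv2.cvtColor(c['color'],cv2.COLOR_RGB2GRAY).astype(np.float32),(0,0),.7)
G=np.hypot(cv2.Sobel(g,5,1,0),cv2.Sobel(g,5,0,1))
B=[.5405,.0022,.16]
def edge(i,z,dx=0,dy=0):
    q=rect([B[0]+dx,B[1]+dy,B[2]],.166,.112,z);a,b=q[i],q[(i+1)%4]
    P=np.array([w2px(c,a+(b-a)*s) for s in np.linspace(.05,.95,60)],np.float32)
    return cv2.remap(G,P[:,:1],P[:,1:],1).mean()
zs=np.arange(.046,.082,.002)
print('z',(zs*1e3).round())
for i in range(4): print(i,np.array([edge(i,z) for z in zs]).round().astype(int))
E
```

```text
[0.53950938 0.00271673 0.15559504] 0.08692075001687287 [ 1.52191354 -0.4681681  -0.33631788]
z [46. 48. 50. 52. 54. 56. 58. 60. 62. 64. 66. 68. 70. 72. 74. 76. 78. 80.]
0 [ 57  58  77 101 119 117 102  99 115 123 105  68  39  29  30  35  39  40]
1 [ 18  44  87 136 173 180 154 106  59  36  44  66  85  93  87  73  58  49]
2 [ 89  90  92 101 115 113  92  63  37  29  30  27  21  15  13  12  12  12]
3 [ 21  25  44  74 104 122 117  91  59  38  30  29  30  30  31  32  34  35]
```

All four plate edges match best at about 56 mm, which is the fully-down height, so the lid is level and seated. The gripper is clear of it.

```bash
python3 -c "
from rig import robot
print(robot.hand_in())"
```

```text
the job is handed in; nothing more can be done
None
```

I put the knife handle in the box, pressed the lid down under both clips until it hit a hard stop at its fully-down height, and handed the job in; the hand-in returned no verdict.

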